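# Grip a bar in the bench chuck and hold the centre punch on its mark

## Task

A brass bar stands loose in the small bench chuck: turn the chuck's sleeve clockwise, seen from above, as far as it goes so that the three jaws grip the bar upright. Then take the steel centre punch with the blue collar out of the wooden stand and hold it upright with its tip on the red spot on top of the bar, pressing gently so that the orange spring nose is pushed about half way in, never jabbing it down. Finish while still holding the punch there in the gripper, and leave the other things on the bench where they are.

Things in the scene. Friction and masses are not known exactly. Their poses are not given: they have to be found in the camera images.
- chuck: Bench chuck, bolted down, upright. Origin: centre of the underside of its green flange (110 x 110 x 14 mm), z up. Round ribbed aluminium sleeve, 62 mm diameter, hollow, from 32 to 68 mm above the bench: grip it across from above at any yaw. Three steel jaws inside end at 76 mm; the bar stands on a floor at 30 mm and ends at 92 mm.
- chuck_axis (a point): Point on the upright chuck axis, level with the top rim of the sleeve (68 mm above the bench).
- sleeve (a joint): Turn of the sleeve about the upright chuck axis (rad). 0: jaws open, 3 mm clear of the bar. Grows clockwise seen from above, closing the jaws 3 mm per rad: they touch the bar at about 1.0 and squeeze it up to the hard stop at 1.3. About 0.25 N m to turn, up to 0.5 at the end. Stays where left, but let go at the stop it eases back to about 1.2, jaws still tight. Starts between 0 and 0.3.
- bar: Brass bar, upright, diameter 20 mm, 62 mm long, 0.16 kg, standing loose in the chuck. Origin: centre of its lower end; z is its axis, up.
- bar_spot (a point): Centre of the red spot (9 mm) in the middle of the top end of the brass bar.
- punch: Centre punch upright in a hole of the stand, 0.18 kg, round, z up. Origin: centre of the underside of its blue collar (diameter 26, 6 mm thick), which rests on the stand's top, 60 mm above the bench. Above: dark grip, diameter 16 mm, 6 to 70 mm over the origin. Below: barrel, diameter 14 mm, to 30 mm under it, then the orange nose, diameter 6 mm. Clear of the stand once raised 60 mm.
- punch_tip (a point): Lowest point of the punch's round tip (radius 2.5 mm) at the end of the nose; 55 mm under the punch's origin when the nose is out, up to 43 mm when it is pushed in.
- nose (a joint): How far the spring nose is pushed into the punch's barrel (m): 0 out, 0.012 hard stop. The spring takes 1 N to start and 0.4 N more for each mm: about 3.4 N half way in.
- stand: Wooden block 90 x 180 x 60 mm, fixed, with two upright through holes of diameter 19 mm at y = -50 and +50 mm in its frame; one carries the punch, the other a yellow screwdriver. Origin: centre of its underside.
- driver: Short screwdriver, yellow handle (diameter 26 mm, 75 mm high) standing upright in the stand's other hole, top 135 mm above the bench. Origin: centre of the handle's lower end. Leave it.
- spare_bar: Plain aluminium bar, diameter 20 mm, 62 mm high, standing on the bench. Origin: centre of its underside. Leave it.
- cup: Blue plastic cup, rim diameter 76 mm, 90 mm high. Origin: centre of its underside. Leave it.
- tape: Red roll of tape lying flat, diameter 90 mm, 25 mm high. Origin: centre of its underside. Leave it.
- jar: Glass jar with black lid, diameter 60 mm, 85 mm high. Origin: centre of its underside. Leave it.
Mind the look-alikes: they are no part of the job. There is more than one size of the punch; the one meant has the size given above.

How it is judged (in metres and radians):
On the way, in this order (a step that is already met when the one before it is completed fails the run):
1. the sleeve is turned to its stop and the jaws hold the bar upright and centred (value of joint sleeve above 1.12 rad and angle between bar's own z axis and vertical below 0.07 rad and horizontal distance between bar_spot and chuck_axis below 0.003 m), for 0.2 s.
2. the punch is lifted out of the stand in the gripper (height (world z) of punch above 0.09 m and contact force between the fingers and punch above 1 N), for 0.2 s.
3. the punch stands upright on the red spot, nose part way in, held in the gripper (distance between punch_tip and bar_spot below 0.005 m and angle between punch's own z axis and vertical below 0.14 rad and value of joint nose between 0.002 and 0.0105 m and contact force between punch and bar between 1 and 8 N and contact force between the fingers and punch above 1 N and contact force between the fingers and bar below 0.5 N and contact force between punch and chuck below 0.3 N), for 0.5 s.
At the end, for the whole second after the job is handed in: Ends holding: sleeve past 1.12 rad, bar upright within 4 deg and centred within 3 mm; punch in the fingers, upright within 8 deg, tip within 5 mm of the spot, nose in by 2 to 10.5 mm, 1 to 8 N on the bar; punch not touching the chuck, fingers not touching the bar (all of step 1 and all of step 3); the arm keeps its last pose, push and grip.
It fails at once if the punch jabs the bar with more than 15 N (contact force between punch and bar above 15 N).
It fails at once if another thing on the bench is moved by more than 30 mm or the upright ones are tipped (distance of any of spare_bar, driver, cup, tape, jar from where it was at the start of the episode above 0.03 m or angle between any of spare_bar, cup, jar, driver's own z axis and vertical above 0.5 rad).
It also fails if it takes over 56 s, if anything falls off the work surface, if the arm or the gripper's body presses on something with over 40 N, if the wrist force passes 120 N, or if a joint passes its speed limit or range.

## Robot

A 7-joint arm with a two-finger parallel gripper is mounted at the origin on the work surface. World frame = base frame: x ahead of the robot, y to its left, z up, the work surface at z = 0. Lengths are in mm, angles in rad, forces in N, time in s.
With the tool pointing down it reaches from about 400 to 875 mm from the base axis. Payload 4.4 kg.
Tool frame: the origin (TCP) lies midway between the tips of the shut fingers; the grasp point (between the pads) lies 19 mm behind it; z points along the fingers, y is the line along which they close (so a half turn about z gives the same grasp; the last joint's range is limited). The gripper opens to 85 mm and grips with 20 to 120 N. Pads are 22 mm wide; open, the fingers measure 114 mm over their backs; the gripper's body (76 mm by 85 mm) begins 54 mm behind the grasp point. The pads swing forward as they close: fully open they stand 13 mm farther back than shut.
Start: joints at [1.264, 0.628, 0.038, 1.517, -0.027, 0.996, -0.02], TCP at [155.039, -631.253, 231.313] pointing down, gripper open.
Joint ranges: [-3.06, 3.06], [-0.37, 2.12], [-1.25, 1.32], [0.18, 2.47], [-1.1, 4.24], [0.23, 1.98], [-2.94, 2.94]. Speed limits (rad/s): [2.57, 2.57, 3.14, 3.14, 3.14, 3.14, 3.14].

## Interface

Orientations are given as [roll, pitch, yaw] about the fixed x, y, z axes, in that order (R = Rz(yaw) Ry(pitch) Rx(roll)).
In Python, from cell import monitor, cams, ctrl gives the robot as it stands.
- The arm moves only by the tool drive_tool, never from a script. Its argument "motion" is a list of rows, each an object with "fingers": the opening, from 0 (shut) to 1 (fully open); "linear": the shift along the tool's x, y, z in m, a list of three; "twist": the turn about the tool's z in rad. In form: [{"fingers": fingers, "linear": [x, y, z], "twist": twist}, ...]. A call has 1 to 5 rows; each row shifts and turns the commanded pose from where the row before left it, along the tool's axes as they then stand; what a row does not reach is not made up. A row lasts 1/12 s, in which the tool goes at most 41.7 mm and 7.16 degrees, less where a joint would pass 70% of its speed; a pose out of reach is approached as far as the arm can. A call with a gripper value outside its range is refused whole. The fingers move at their own pace and stop on an object; the grip force is fixed at half the most. Time passes only in rows, so rows that do not move let the fingers close. It gives the time, the measured TCP pose, the force, the opening and the grip force at its end, in the units of the state.
- monitor.read_state(): the state, without advancing time (a new reading comes with each control period).
- cams.get_image(name): name is "scene" or "top"; returns a dict with "color" (400x640x3 uint8, blue, green, red), "K" (3x3 intrinsics, pixels), "R" (3x3) and "t" (3): a world point X has camera coordinates R X + t. Camera axes: x right, y down, z forward; pixel columns grow to the right and rows downward; lengths in mm; the calibration is good to about 2 mm. A picture is of the moment at which its call begins. There is no depth.
- ctrl.finish_job(): hands the job in; it is judged then, once.
The state is a dict: "clock": time; "qpos": joint angles; "qd": joint speeds; "tau": joint torques, N m; "eef_pos": TCP position; "tool_rot": TCP orientation; "force": force on the tool from outside, world axes, zero at the start; "torque": the same for the moment, N m; "width": finger opening in mm; "gripper_force": force on a finger pad.
Only numpy, scipy, OpenCV 4.12 (cv2) and the standard library are available. Lean on these libraries where they do the work, as an engineer would, in place of code of your own. Each camera call takes 0.05 s, during which the arm holds its last target. There are 200 camera calls.

## Working session

There is one attempt and no reset: what is moved stays moved. The work goes in short steps, Python scripts to look and compute and a tool call to move; the robot and the scene stay as the last step left them, time stands still between calls to the robot, and variables do not carry over. Pictures are saved under pics/ and viewed, at most 10 in all, crops included, and the job is handed in when it is done.

Besides the shell and the picture viewer there is one more tool, called by a JSON object that holds its "api" and its "payload", one argument or row to a line. drive_tool: Moves the arm, as the interface text tells. Its arguments: {"type":"object","properties":{"motion":{"type":"array"}},"required":["motion"]}

```bash
mkdir -p pics; ls
python3 - <<'E'
from cell import monitor, cams, ctrl
import cv2,numpy as np
for n in("scene","top"):
    d=cams.get_image(n); cv2.imwrite(f"pics/{n}0.png",d["color"]); np.savez(f"{n}0.npz",**d)
    print(n,d["K"].tolist(),np.round(d["R"],4).tolist(),d["t"])
s=monitor.read_state();print(s)
E
```

```text
pics
scene [[406.8858296555794, 0.0, 314.11252543245513], [0.0, 406.8858296555794, 193.76253104003393], [0.0, 0.0, 1.0]] [[0.2192, 0.9757, 0.0056], [0.5646, -0.1221, -0.8163], [-0.7958, 0.1821, -0.5776]] [-199.09054244 -209.76273244 1401.75054628]
top [[479.22142480231594, 0.0, 317.93556740790916], [0.0, 479.22142480231594, 190.11479163991464], [0.0, 0.0, 1.0]] [[0.003, -0.9998, 0.0188], [-0.988, -0.0059, -0.1542], [0.1543, -0.0181, -0.9879]] [  48.22630351  557.20741007 1114.50370481]
{'clock': 0.1, 'qpos': array([ 1.26419838,  0.62925255,  0.03849341,  1.51828313, -0.0270242 ,
        0.996293  , -0.01996018]), 'qd': array([ 0.00099842, -0.00204493, -0.00039186, -0.00047823, -0.00092553,
       -0.0007065 , -0.00143132]), 'tau': array([ 2.19518464e-03, -5.64531970e+01,  1.23010777e+00, -1.93977159e+01,
        1.12490388e-02,  5.36061954e-03, -2.42698866e-05]), 'eef_pos': array([ 154.88406809, -630.69464244,  230.47779082]), 'tool_rot': array([-3.13987610e+00,  2.58055314e-05,  2.40784916e-01]), 'force': array([-0.3638909 ,  0.62018374, -0.94981018]), 'torque': array([ 0.0208389 ,  0.00438043, -0.02085303]), 'gripper_force': 0.0, 'width': 85.2757091932113}
```

View pics/scene0.png

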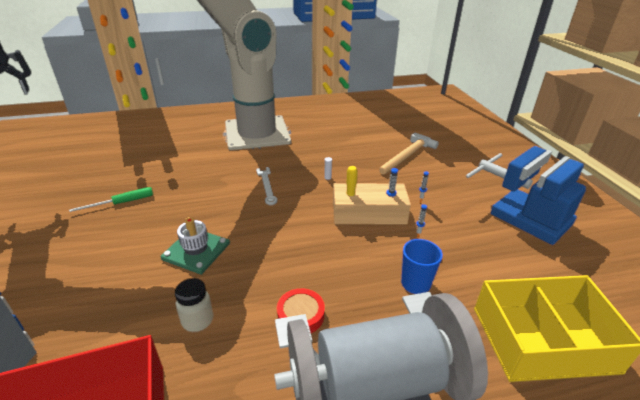

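View pics/top0.png

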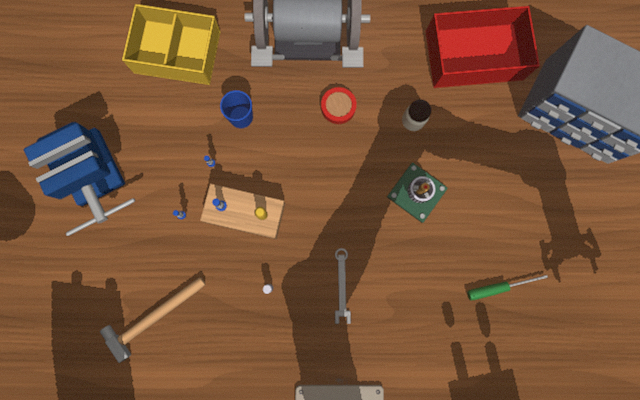

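The scene view shows the chuck at about (193,237), the stand at (371,205) with the punch at (393,183) and the yellow driver at (352,180). In the top view they are at (423,188), (243,210), (219,205) and (261,213). Two small look-alike punches stand on the bench at (209,160) and (179,214). I'll zoom in on the chuck and stand.

```bash
cat > h.py <<'E'
import numpy as np,cv2
from cell import monitor,cams,ctrl
def ray(d,uv):
    u=np.linalg.inv(d["K"])@[uv[0],uv[1],1.]; R=d["R"]
    o=-R.T@d["t"]; v=R.T@u; return o,v/np.linalg.norm(v)
def onz(d,uv,z):
    o,v=ray(d,uv); return o+v*(z-o[2])/v[2]
def tri(rs):
    A=sum(np.eye(3)-np.outer(v,v) for o,v in rs); b=sum((np.eye(3)-np.outer(v,v))@o for o,v in rs)
    return np.linalg.solve(A,b)
def proj(d,X):
    p=d["K"]@(d["R"]@np.asarray(X,float)+d["t"]); return p[:2]/p[2]
def blobs(img,lo,hi,box,amin=6):
    h=cv2.cvtColor(img,cv2.COLOR_BGR2HSV); m=cv2.inRange(h,np.array(lo),np.array(hi)); k=np.zeros_like(m)
    x0,y0,x1,y1=box; k[y0:y1,x0:x1]=m[y0:y1,x0:x1]
    n,l,s,c=cv2.connectedComponentsWithStats(k)
    return [(s[i].tolist(),c[i].round(2).tolist()) for i in range(1,n) if s[i,4]>=amin]
E
python3 - <<'E'
from h import *
t=dict(np.load("top0.npz"));s=dict(np.load("scene0.npz"))
def cr(d,x,y,w=50,h=37): return cv2.resize(d["color"][y-h:y+h,x-w:x+w],(400,296),interpolation=cv2.INTER_CUBIC)
cv2.imwrite("pics/z0.png",np.vstack([np.hstack([cr(t,423,188),cr(t,230,205)]),np.hstack([cr(s,193,237),cr(s,380,195)])]))
for n,d,cb,sb in(("top",t,(380,150,460,230),(165,145,290,245)),("scene",s,(155,200,235,280),(325,155,435,235))):
    print(n,"green",blobs(d["color"],(40,60,30),(90,255,255),cb,30))
    print("red",blobs(d["color"],(0,120,60),(8,255,255),cb,2),blobs(d["color"],(172,120,60),(180,255,255),cb,2))
    print("blue",blobs(d["color"],(100,110,50),(130,255,255),sb,3))
    print("yel",blobs(d["color"],(22,150,100),(35,255,255),sb,10))
E
```

```text
top green [([388, 163, 59, 59, 1031], [415.86, 195.08])]
red [([424, 185, 3, 4, 10], [425.2, 186.5])] []
blue [([204, 156, 6, 5, 24], [206.33, 158.12]), ([207, 160, 8, 7, 22], [211.41, 163.77]), ([213, 199, 7, 7, 39], [215.87, 201.87]), ([217, 201, 9, 10, 30], [222.47, 206.53]), ([173, 210, 6, 6, 23], [175.48, 212.61]), ([178, 212, 8, 7, 23], [182.61, 215.52])]
yel [([255, 207, 12, 12, 103], [260.59, 212.82])]
scene green [([161, 233, 69, 41, 1157], [195.79, 254.3])]
red [([188, 219, 3, 2, 6], [189.0, 219.5])] []
blue [([391, 168, 7, 6, 32], [394.0, 170.28]), ([424, 172, 4, 4, 14], [425.5, 173.29]), ([420, 188, 7, 4, 18], [422.44, 189.67]), ([387, 190, 9, 6, 35], [390.97, 193.03]), ([422, 205, 5, 5, 20], [423.75, 206.75]), ([417, 222, 7, 5, 23], [419.87, 224.26])]
yel [([347, 166, 10, 30, 261], [351.17, 180.01])]
```

View pics/z0.png

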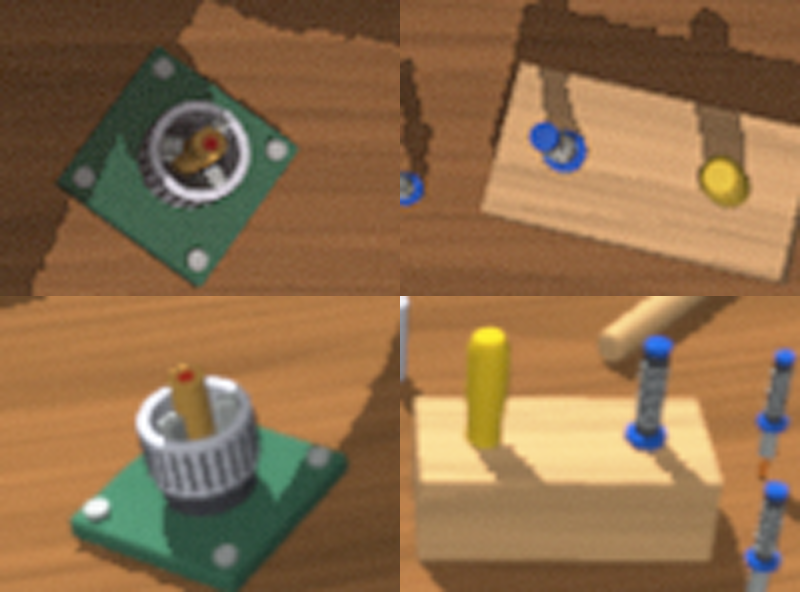

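The crops show the bar leaning slightly in the open chuck, with the red spot at top-view pixel (425,186.5) and the sleeve rim centred near (423,189). The punch in the stand has a blue cap at (216,202) and a blue collar at (222,206), and the yellow driver is in the other hole.

Run:
```python
from h import *
t=dict(np.load("top0.npz"));s=dict(np.load("scene0.npz"))
for n,d,cb in(("top",t,(380,150,460,230)),("scene",s,(155,200,235,280))):
    h=cv2.cvtColor(d["color"],cv2.COLOR_BGR2HSV); m=cv2.inRange(h,(40,60,30),(90,255,255));k=np.zeros_like(m);x0,y0,x1,y1=cb;k[y0:y1,x0:x1]=m[y0:y1,x0:x1]
    P=np.argwhere(k)[:,::-1]; W=np.array([onz(d,p,14)[:2] for p in P],np.float32)
    print(n,"flange",cv2.minAreaRect(W))
    # rim: bright low-saturation
    r=cv2.inRange(h,(0,0,150),(180,60,255));k=np.zeros_like(r);k[y0:y1,x0:x1]=r[y0:y1,x0:x1]
    c=max(cv2.findContours(k,cv2.RETR_EXTERNAL,cv2.CHAIN_APPROX_NONE)[0],key=cv2.contourArea)
    W=np.array([onz(d,p,68)[:2] for p in c[:,0]],np.float32); print("rim",len(c),cv2.fitEllipse(W),cv2.minEnclosingCircle(W))
print("spot",tri([ray(t,(425.2,186.5)),ray(s,(189,219.5))]))
print("cap",tri([ray(t,(215.87,201.87)),ray(s,(394,170.28))]),onz(t,(215.87,201.87),130))
print("collar",onz(t,(222,206.3),66),onz(s,(390.97,193.03),63))
print("yel",onz(t,(260.6,212.8),135))
# stand by light-wood colour, top view
h=cv2.cvtColor(t["color"],cv2.COLOR_BGR2HSV)
for p in((240,195),(210,212),(190,190),(240,150),(270,225)):print(p,h[p[1],p[0]])
```

```text
top flange ((558.4417114257812, -196.0499267578125), (107.85013580322266, 109.7018051147461), 53.36940383911133)
rim 77 ((559.3441772460938, -196.72601318359375), (53.44929885864258, 55.47348403930664), 58.00936508178711) ((558.4749755859375, -197.02725219726562), 29.516956329345703)
scene flange ((567.466064453125, -194.0462646484375), (114.40176391601562, 115.34693908691406), 53.5551872253418)
rim 123 ((564.03515625, -196.12623596191406), (53.1131706237793, 60.73854446411133), 91.31292724609375) ((566.6637573242188, -194.12757873535156), 34.898006439208984)
spot [ 559.25424552 -196.61378709   92.09322387]
cap [516.67789529 280.43936072 126.62117133] [515.68894574 278.16027348 130.        ]
collar [513.61802241 275.98333773  66.        ] [520.20887289 280.934642    63.        ]
yel [491.34643541 178.3416761  135.        ]
(240, 195) [ 15 118 198]
(210, 212) [ 15 119 200]
(190, 190) [ 13 148 140]
(240, 150) [ 13 149 135]
(270, 225) [ 15 121 203]
```

{"api": "drive_tool", "payload": {
  "motion": [
    {"fingers":1,"linear":[0.033,-0.0215,0.003],"twist":0},
    {"fingers":1,"linear":[0.033,-0.0215,0.003],"twist":0},
    {"fingers":1,"linear":[0.033,-0.0215,0.003],"twist":0},
    {"fingers":1,"linear":[0.033,-0.0215,0.003],"twist":0},
    {"fingers":1,"linear":[0.033,-0.0215,0.003],"twist":0}
  ]
}}

```text
clock: 0.52
eef_pos: [290.4, -485.8, 215.9]
tool_rot: [-3.141, 0.0, 0.24]
force: [0.6, 0.4, -0.3]
width: 85.3
gripper_force: 0.0
```

{"api": "drive_tool", "payload": {
  "motion": [
    {"fingers":1,"linear":[0.033,-0.0215,0.003],"twist":0},
    {"fingers":1,"linear":[0.033,-0.0215,0.003],"twist":0},
    {"fingers":1,"linear":[0.033,-0.0215,0.003],"twist":0},
    {"fingers":1,"linear":[0.033,-0.0215,0.003],"twist":0},
    {"fingers":1,"linear":[0.033,-0.0215,0.003],"twist":0}
  ]
}}

```text
clock: 0.93
eef_pos: [425.1, -342.1, 201.0]
tool_rot: [-3.141, 0.0, 0.241]
force: [0.2, -0.7, 0.3]
width: 85.4
gripper_force: 0.0
```

{"api": "drive_tool", "payload": {
  "motion": [
    {"fingers":1,"linear":[0.033,-0.0215,0.003],"twist":0},
    {"fingers":1,"linear":[0.033,-0.0215,0.003],"twist":0},
    {"fingers":1,"linear":[0.033,-0.0215,0.003],"twist":0},
    {"fingers":1,"linear":[0.03,-0.019,0.003],"twist":0},
    {"fingers":1,"linear":[0,0,0],"twist":-0.12}
  ]
}}

```text
clock: 1.35
eef_pos: [535.8, -222.1, 188.4]
tool_rot: [-3.138, -0.005, 0.374]
force: [0.2, 1.3, 0.2]
width: 85.6
gripper_force: 0.0
```

{"api": "drive_tool", "payload": {
  "motion": [
    {"fingers":1,"linear":[0,0,0],"twist":-0.12},
    {"fingers":1,"linear":[0,0,0],"twist":-0.12},
    {"fingers":1,"linear":[0,0,0],"twist":-0.12},
    {"fingers":1,"linear":[0,0,0],"twist":-0.12},
    {"fingers":1,"linear":[0,0,0],"twist":-0.12}
  ]
}}

```text
clock: 1.77
eef_pos: [529.4, -231.8, 188.9]
tool_rot: [-3.141, 0.0, 0.967]
force: [0.4, 0.0, -0.6]
width: 85.4
gripper_force: 0.0
```

{"api": "drive_tool", "payload": {
  "motion": [
    {"fingers":1,"linear":[0,0,0],"twist":-0.12},
    {"fingers":1,"linear":[0,0,0],"twist":-0.12},
    {"fingers":1,"linear":[0,0,0],"twist":-0.04},
    {"fingers":1,"linear":[0,0,0],"twist":0},
    {"fingers":1,"linear":[0,0,0],"twist":0}
  ]
}}

```text
clock: 2.18
eef_pos: [529.3, -232.0, 189.0]
tool_rot: [-3.141, -0.0, 1.239]
force: [0.1, 0.8, 0.3]
width: 85.6
gripper_force: 0.0
```

{"api": "drive_tool", "payload": {
  "motion": [
    {"fingers":1,"linear":[0.0215,0.0083,0.018],"twist":0},
    {"fingers":1,"linear":[0.0215,0.0083,0.018],"twist":0},
    {"fingers":1,"linear":[0,0,0.025],"twist":0},
    {"fingers":1,"linear":[0,0,0.025],"twist":0},
    {"fingers":1,"linear":[0,0,0],"twist":0}
  ]
}}

```text
clock: 2.6
eef_pos: [556.0, -195.2, 98.9]
tool_rot: [-3.133, 0.001, 1.241]
force: [-1.3, 0.2, -0.5]
width: 85.1
gripper_force: 0.0
```

Run:
```python
from h import *
t=cams.get_image("top");s=cams.get_image("scene")
def cr(d,x,y,w=50,h=50): return cv2.resize(d["color"][y-h:y+h,x-w:x+w],(400,400),interpolation=cv2.INTER_CUBIC)
cv2.imwrite("pics/z1.png",np.hstack([cr(t,423,188),cr(s,193,225)]))
```

```text
(no output)
```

View pics/z1.png

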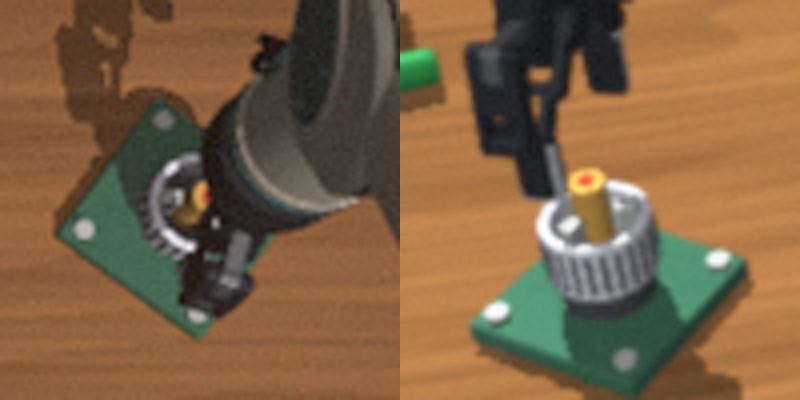

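Run:
```python
from h import *
t=dict(np.load("top0.npz"));s=dict(np.load("scene0.npz"))
st=monitor.read_state();print(st["eef_pos"],st["tool_rot"])
for n,X in(("f+",(599,-209,112)),("f-",(516,-182,112)),("tcp",(557,-195,99))):
    a=proj(t,X);b=proj(s,X);print(n,(a-[373,138])*4,(b-[143,175])*4+[400,0])
```

```text
[ 558.63608139 -196.5722775   102.89023848] [-3.13957136e+00  4.60293730e-04  1.24002197e+00]
f+ [234.68307886 120.1778206 ] [547.91010278 198.78698587]
f- [192.19757101 263.45931444] [605.38455701  97.57475642]
tcp [207.27435288 195.90546017] [583.08991451 164.73362429]
```

The scene crop shows both fingertips at about (538,190) and (607,90), where the projections say they should be, straddling the sleeve. I'll descend.

{"api": "drive_tool", "payload": {
  "motion": [
    {"fingers":1,"linear":[0,0,0.02],"twist":0},
    {"fingers":1,"linear":[0,0,0.02],"twist":0},
    {"fingers":1,"linear":[0,0,0.02],"twist":0},
    {"fingers":1,"linear":[0,0,0.013],"twist":0},
    {"fingers":1,"linear":[0,0,0],"twist":0}
  ]
}}

```text
clock: 3.12
eef_pos: [558.4, -196.8, 29.3]
tool_rot: [-3.139, 0.0, 1.24]
force: [0.0, 0.0, -0.5]
width: 85.4
gripper_force: 0.0
```

{"api": "drive_tool", "payload": {
  "motion": [
    {"fingers":0.5,"linear":[0,0,0],"twist":0},
    {"fingers":0.5,"linear":[0,0,0],"twist":0},
    {"fingers":0.5,"linear":[0,0,0],"twist":0},
    {"fingers":0.5,"linear":[0,0,0],"twist":0},
    {"fingers":0.5,"linear":[0,0,0],"twist":0}
  ]
}}

```text
clock: 3.53
eef_pos: [561.6, -197.4, 32.5]
tool_rot: [3.136, -0.0, 1.241]
force: [1.4, -0.8, 6.5]
width: 57.9
gripper_force: 64.9
```

{"api": "drive_tool", "payload": {
  "motion": [
    {"fingers":0.3,"linear":[0,0,0],"twist":0.05},
    {"fingers":0.3,"linear":[0,0,0],"twist":0.1},
    {"fingers":0.3,"linear":[0,0,0],"twist":0.1},
    {"fingers":0.3,"linear":[0,0,0],"twist":0.1},
    {"fingers":0.3,"linear":[0,0,0],"twist":0}
  ]
}}

```text
clock: 3.95
eef_pos: [561.3, -197.2, 32.5]
tool_rot: [3.137, -0.002, 0.886]
force: [1.3, -0.2, 7.8]
width: 57.6
gripper_force: 64.8
```

Run:
```python
from h import *
st=monitor.read_state();print({k:np.round(st[k],2) for k in("clock","eef_pos","tool_rot","force","torque","width","gripper_force")})
t=cams.get_image("top");s=cams.get_image("scene")
def cr(d,x,y,w=50,h=50): return cv2.resize(d["color"][y-h:y+h,x-w:x+w],(400,400),interpolation=cv2.INTER_CUBIC)
cv2.imwrite("pics/z2.png",np.hstack([cr(t,423,188),cr(s,193,225)]))
```

```text
{'clock': np.float64(3.95), 'eef_pos': array([ 561.32, -197.24,   32.54]), 'tool_rot': array([ 3.14, -0.  ,  0.89]), 'force': array([ 1.35, -0.19,  7.78]), 'torque': array([-0.12, -0.17, -0.23]), 'width': np.float64(57.63), 'gripper_force': np.float64(64.84)}
```

View pics/z2.png

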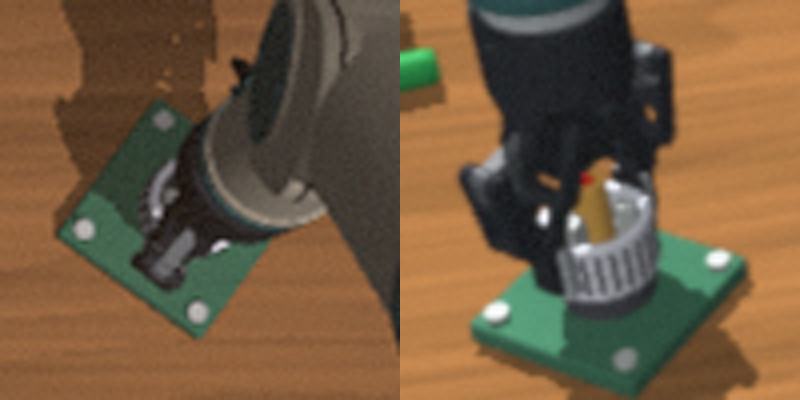

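The fingers hold the sleeve rim on both sides, and the moment of about 0.25 N m matches the sleeve turning. The bar is still leaning. I'll keep turning.

{"api": "drive_tool", "payload": {
  "motion": [
    {"fingers":0.3,"linear":[0,0,0],"twist":0.1},
    {"fingers":0.3,"linear":[0,0,0],"twist":0.1},
    {"fingers":0.3,"linear":[0,0,0],"twist":0.1},
    {"fingers":0.3,"linear":[0,0,0],"twist":0.1},
    {"fingers":0.3,"linear":[0,0,0],"twist":0.1}
  ]
}}

```text
clock: 4.47
eef_pos: [561.0, -196.9, 32.6]
tool_rot: [3.139, -0.003, 0.388]
force: [-0.7, 2.0, 8.2]
width: 57.5
gripper_force: 65.5
```

{"api": "drive_tool", "payload": {
  "motion": [
    {"fingers":0.3,"linear":[0,0,0],"twist":0.05},
    {"fingers":0.3,"linear":[0,0,0],"twist":0.05},
    {"fingers":0.3,"linear":[0,0,0],"twist":0.05},
    {"fingers":0.3,"linear":[0,0,0],"twist":0.05},
    {"fingers":0.3,"linear":[0,0,0],"twist":0}
  ]
}}

```text
clock: 4.88
eef_pos: [560.3, -196.8, 32.5]
tool_rot: [3.139, -0.001, 0.203]
force: [-1.9, -0.9, 9.4]
width: 57.9
gripper_force: 79.2
```

Run:
```python
from h import *
st=monitor.read_state();print({k:np.round(st[k],2) for k in("eef_pos","tool_rot","force","torque","qpos")})
```

```text
{'eef_pos': array([ 560.25, -196.79,   32.49]), 'tool_rot': array([ 3.14, -0.  ,  0.2 ]), 'force': array([-1.85, -0.86,  9.42]), 'torque': array([-0.34,  0.53,  2.77]), 'qpos': array([ 0.24,  0.82,  0.08,  1.82, -0.13,  0.5 , -0.96])}
```

Run:
```python
from h import *
t=cams.get_image("top");s=cams.get_image("scene")
def cr(d,x,y,w=50,h=50): return cv2.resize(d["color"][y-h:y+h,x-w:x+w],(400,400),interpolation=cv2.INTER_CUBIC)
cv2.imwrite("pics/z3.png",np.hstack([cr(t,423,188),cr(s,193,225)]))
```

```text
(no output)
```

View pics/z3.png

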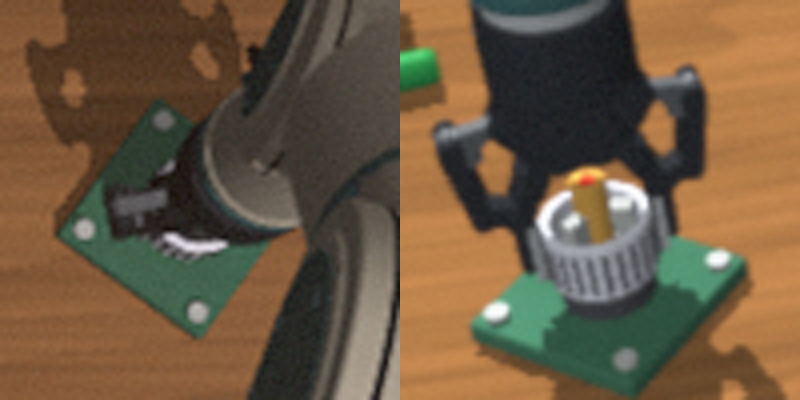

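The torque has risen to 2.8 N m after 1.04 rad, so the sleeve is at its stop. The bar and jaws look centred in the scene crop, with the red spot at (588,180). I'll release and rise.

{"api": "drive_tool", "payload": {
  "motion": [
    {"fingers":0.3,"linear":[0,0,0],"twist":0.02},
    {"fingers":0.3,"linear":[0,0,0],"twist":0},
    {"fingers":0.3,"linear":[0,0,0],"twist":0},
    {"fingers":1,"linear":[0,0,0],"twist":0},
    {"fingers":1,"linear":[0,0,0],"twist":0}
  ]
}}

```text
clock: 5.4
eef_pos: [559.7, -196.4, 31.0]
tool_rot: [-3.141, -0.001, 0.169]
force: [0.3, -1.0, -0.6]
width: 79.5
gripper_force: 0.0
```

{"api": "drive_tool", "payload": {
  "motion": [
    {"fingers":1,"linear":[0,0,0],"twist":0},
    {"fingers":1,"linear":[0,0,0],"twist":0},
    {"fingers":1,"linear":[0,0,0],"twist":0},
    {"fingers":1,"linear":[0,0,-0.03],"twist":0},
    {"fingers":1,"linear":[0,0,-0.04],"twist":0}
  ]
}}

```text
clock: 5.82
eef_pos: [556.4, -195.6, 97.7]
tool_rot: [-3.138, 0.007, 0.17]
force: [1.4, 0.5, 0.5]
width: 85.5
gripper_force: 0.0
```

{"api": "drive_tool", "payload": {
  "motion": [
    {"fingers":1,"linear":[0,0,-0.04],"twist":0},
    {"fingers":1,"linear":[0,0,-0.04],"twist":0},
    {"fingers":1,"linear":[0,0,-0.02],"twist":0.1},
    {"fingers":1,"linear":[0,0,0],"twist":0.1},
    {"fingers":0.6,"linear":[0,0,0],"twist":0.1}
  ]
}}

```text
clock: 6.23
eef_pos: [560.3, -197.0, 202.5]
tool_rot: [3.142, -0.004, -0.135]
force: [0.1, -1.0, -0.9]
width: 75.6
gripper_force: 0.0
```

{"api": "drive_tool", "payload": {
  "motion": [
    {"fingers":0.6,"linear":[-0.0088,-0.0388,0],"twist":0},
    {"fingers":0.6,"linear":[-0.0088,-0.0388,0],"twist":0},
    {"fingers":0.6,"linear":[-0.0088,-0.0388,0],"twist":0},
    {"fingers":0.6,"linear":[-0.0088,-0.0388,0],"twist":0},
    {"fingers":0.6,"linear":[-0.0088,-0.0388,0],"twist":0}
  ]
}}

```text
clock: 6.65
eef_pos: [540.1, 3.2, 200.3]
tool_rot: [-3.141, 0.0, -0.13]
force: [-0.0, -0.2, -0.4]
width: 51.6
gripper_force: 0.0
```

Run:
```python
from h import *
t=cams.get_image("top");s=cams.get_image("scene")
t0=dict(np.load("top0.npz"));s0=dict(np.load("scene0.npz"))
print(blobs(t["color"],(0,120,60),(8,255,255),(400,170,450,210),2),blobs(s["color"],(0,120,60),(8,255,255),(160,200,235,240),2))
print([b for b in blobs(t["color"],(100,110,50),(130,255,255),(165,145,290,245),3)])
a=blobs(t["color"],(0,120,60),(8,255,255),(400,170,450,210),2)[0][1]
print(onz(t,a,92))
# stand by template-free: light wood mask at z=60
h=cv2.cvtColor(t["color"],cv2.COLOR_BGR2HSV);m=cv2.inRange(h,(12,85,185),(20,135,255));k=np.zeros_like(m);k[175:245,190:295]=m[175:245,190:295]
c=max(cv2.findContours(k,cv2.RETR_EXTERNAL,cv2.CHAIN_APPROX_NONE)[0],key=cv2.contourArea)
W=np.array([onz(t,p,60)[:2] for p in c[:,0]],np.float32);r=cv2.minAreaRect(W);print(r)
def cr(d,x,y,w=50,h=50): return cv2.resize(d["color"][y-h:y+h,x-w:x+w],(400,400),interpolation=cv2.INTER_CUBIC)
cv2.imwrite("pics/z4.png",np.hstack([cr(t,423,188),cr(s,193,225)]))
```

```text
[([424, 185, 3, 4, 8], [425.0, 186.5])] [([188, 219, 3, 2, 4], [189.0, 219.5])]
[([204, 156, 6, 5, 24], [206.33, 158.12]), ([207, 160, 8, 7, 22], [211.41, 163.77]), ([213, 199, 7, 7, 39], [215.87, 201.87]), ([217, 201, 9, 10, 30], [222.47, 206.53]), ([173, 210, 6, 6, 23], [175.48, 212.61]), ([178, 212, 8, 7, 22], [182.77, 215.45])]
[ 559.27442259 -197.1761279    92.        ]
((504.61297607421875, 230.1527862548828), (178.65701293945312, 88.8460464477539), 77.22321319580078)
```

View pics/z4.png

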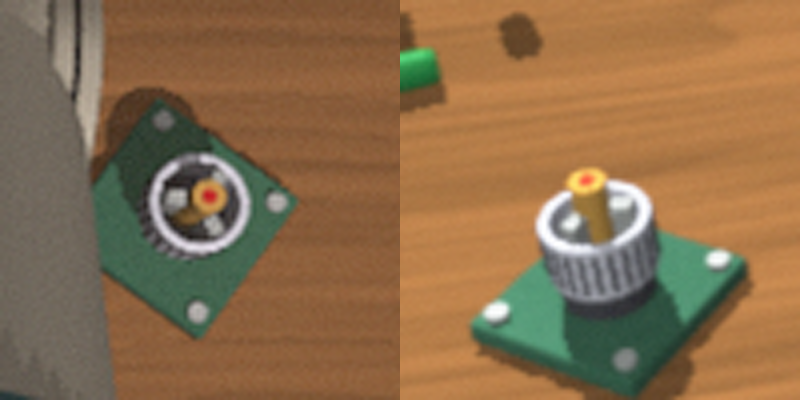

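The top crop shows the jaws closed on the bar and the red spot at (210,196). The spot lies at about (559.5,-197) in the world. I'll move on to the punch.

{"api": "drive_tool", "payload": {
  "motion": [
    {"fingers":0.6,"linear":[-0.0085,-0.0386,0],"twist":0},
    {"fingers":0.6,"linear":[-0.0085,-0.0386,0],"twist":0},
    {"fingers":0.6,"linear":[-0.0085,-0.0386,0],"twist":0},
    {"fingers":0.6,"linear":[-0.0085,-0.0386,0],"twist":0.1},
    {"fingers":0.6,"linear":[0,0,0],"twist":0.1}
  ]
}}

```text
clock: 7.17
eef_pos: [525.2, 169.5, 199.9]
tool_rot: [-3.136, 0.003, -0.322]
force: [-0.5, 1.6, -0.2]
width: 51.0
gripper_force: 0.0
```

{"api": "drive_tool", "payload": {
  "motion": [
    {"fingers":0.6,"linear":[0,0,0],"twist":0.1},
    {"fingers":0.6,"linear":[0,0,0],"twist":0.1},
    {"fingers":0.6,"linear":[0,0,0],"twist":0.1},
    {"fingers":0.6,"linear":[0,0,0],"twist":0.1},
    {"fingers":0.6,"linear":[0,0,0],"twist":0}
  ]
}}

```text
clock: 7.58
eef_pos: [526.8, 158.6, 200.1]
tool_rot: [3.141, -0.0, -0.732]
force: [-0.8, 0.4, -0.2]
width: 51.4
gripper_force: 0.0
```

```bash
cat > go.py <<'E'
from h import *
import sys
from scipy.spatial.transform import Rotation as Ro
st=monitor.read_state();p=np.array(list(map(float,sys.argv[1:4])))
R=Ro.from_euler("xyz",st["tool_rot"]).as_matrix()
print(st["clock"],st["eef_pos"].round(1),st["tool_rot"].round(3),"tool delta mm",(R.T@(p-st["eef_pos"])).round(1),"F",st["force"].round(1))
E
python3 go.py 516 278.6 150
```

```text
7.5833 [526.8 158.6 200.1] [ 3.141 -0.    -0.732] tool delta mm [-88.3 -82.1  50. ] F [-0.8  0.4 -0.2]
```

{"api": "drive_tool", "payload": {
  "motion": [
    {"fingers":0.6,"linear":[-0.022,-0.0205,0],"twist":0},
    {"fingers":0.6,"linear":[-0.022,-0.0205,0],"twist":0},
    {"fingers":0.6,"linear":[-0.022,-0.0205,0],"twist":0},
    {"fingers":0.6,"linear":[-0.022,-0.0205,0],"twist":0},
    {"fingers":0.6,"linear":[0,0,0.03],"twist":0}
  ]
}}

```text
clock: 8.0
eef_pos: [518.0, 288.6, 174.1]
tool_rot: [-3.128, 0.001, -0.718]
force: [0.7, 0.9, -0.3]
width: 51.0
gripper_force: 0.0
```

{"api": "drive_tool", "payload": {
  "motion": [
    {"fingers":0.6,"linear":[0,0,0.005],"twist":0},
    {"fingers":0.6,"linear":[0,0,0],"twist":0},
    {"fingers":0.6,"linear":[0,0,0],"twist":0}
  ]
}}

```text
clock: 8.25
eef_pos: [516.3, 277.1, 165.6]
tool_rot: [3.141, -0.001, -0.73]
force: [0.7, -0.2, 0.5]
width: 51.6
gripper_force: 0.0
```

```bash
python3 go.py 516 278.6 82
python3 - <<'E'
from h import *
t=cams.get_image("top");s=cams.get_image("scene")
def cr(d,x,y,w=50,h=50): return cv2.resize(d["color"][y-h:y+h,x-w:x+w],(400,400),interpolation=cv2.INTER_CUBIC)
cv2.imwrite("pics/z5.png",np.hstack([cr(t,225,200),cr(s,390,170)]))
E
```

```text
8.25 [516.3 277.1 165.6] [ 3.141e+00 -1.000e-03 -7.300e-01] tool delta mm [-1.2 -1.  83.6] F [ 0.7 -0.2  0.5]
```

View pics/z5.png

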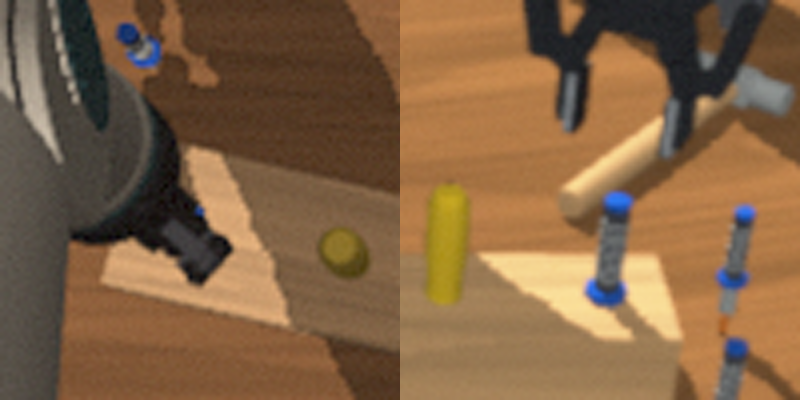

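The scene crop shows the fingertips at (570,125) and (672,150), centred over the punch cap at (618,203). I'll descend and grip.

{"api": "drive_tool", "payload": {
  "motion": [
    {"fingers":0.6,"linear":[-0.001,-0.001,0.025],"twist":0},
    {"fingers":0.6,"linear":[0,0,0.025],"twist":0},
    {"fingers":0.6,"linear":[0,0,0.02],"twist":0},
    {"fingers":0.6,"linear":[0,0,0.013],"twist":0},
    {"fingers":0.6,"linear":[0,0,0],"twist":0}
  ]
}}

```text
clock: 8.77
eef_pos: [514.9, 278.7, 80.9]
tool_rot: [3.138, 0.001, -0.73]
force: [-0.3, -0.3, -0.1]
width: 51.3
gripper_force: 0.0
```

{"api": "drive_tool", "payload": {
  "motion": [
    {"fingers":0.3,"linear":[0,0,0],"twist":0},
    {"fingers":0.25,"linear":[0,0,0],"twist":0},
    {"fingers":0.2,"linear":[0,0,0],"twist":0},
    {"fingers":0.1,"linear":[0,0,0],"twist":0},
    {"fingers":0,"linear":[0,0,0],"twist":0}
  ]
}}

```text
clock: 9.18
eef_pos: [517.0, 280.5, 84.0]
tool_rot: [-3.139, -0.001, -0.729]
force: [0.6, 0.2, 7.1]
width: 14.7
gripper_force: 58.4
```

{"api": "drive_tool", "payload": {
  "motion": [
    {"fingers":0,"linear":[0,0,0],"twist":0},
    {"fingers":0,"linear":[0,0,0],"twist":0},
    {"fingers":0,"linear":[0,0,0],"twist":0}
  ]
}}

```text
clock: 9.43
eef_pos: [517.1, 280.5, 83.9]
tool_rot: [-3.139, -0.001, -0.729]
force: [0.7, -0.3, 6.5]
width: 14.6
gripper_force: 58.4
```

{"api": "drive_tool", "payload": {
  "motion": [
    {"fingers":0,"linear":[0,0,-0.01],"twist":0},
    {"fingers":0,"linear":[0,0,-0.02],"twist":0},
    {"fingers":0,"linear":[0,0,-0.03],"twist":0},
    {"fingers":0,"linear":[0,0,-0.03],"twist":0},
    {"fingers":0,"linear":[0,0,-0.03],"twist":0}
  ]
}}

```text
clock: 9.85
eef_pos: [515.0, 279.8, 203.8]
tool_rot: [3.14, 0.0, -0.729]
force: [1.6, 0.6, -1.4]
width: 14.4
gripper_force: 58.9
```

{"api": "drive_tool", "payload": {
  "motion": [
    {"fingers":0,"linear":[0,0,-0.02],"twist":0},
    {"fingers":0,"linear":[0,0,-0.01],"twist":0},
    {"fingers":0,"linear":[0,0,0],"twist":0},
    {"fingers":0,"linear":[0,0,0],"twist":0},
    {"fingers":0,"linear":[0,0,0],"twist":0}
  ]
}}

```text
clock: 10.27
eef_pos: [514.5, 279.8, 230.8]
tool_rot: [3.139, 0.001, -0.729]
force: [0.2, 0.3, -2.5]
width: 14.5
gripper_force: 59.0
```

```bash
python3 go.py 560 -197 230
python3 - <<'E'
from h import *
s=cams.get_image("scene")
def cr(d,x,y,w=50,h=50): return cv2.resize(d["color"][y-h:y+h,x-w:x+w],(500,500),interpolation=cv2.INTER_CUBIC)
cv2.imwrite("pics/z6.png",cr(s,395,145))
E
```

```text
10.2667 [514.5 279.8 230.8] [ 3.139e+00  1.000e-03 -7.290e-01] tool delta mm [351.6 325.3   1.3] F [ 0.2  0.3 -2.5]
```

View pics/z6.png

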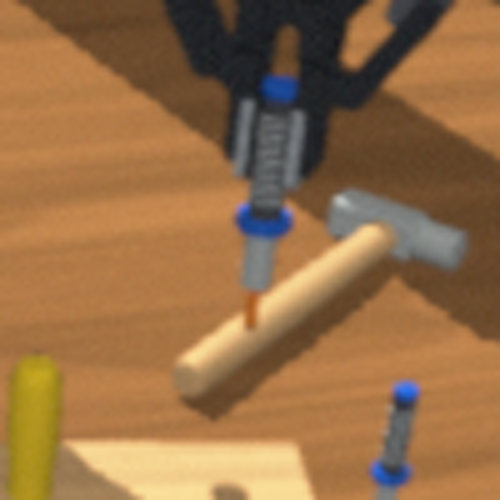

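The punch is out of the stand, held by its grip, upright, with the orange tip at crop (252,325). I'll carry it to the chuck.

{"api": "drive_tool", "payload": {
  "motion": [
    {"fingers":0,"linear":[0.015,0.014,0],"twist":0},
    {"fingers":0,"linear":[0.025,0.023,0],"twist":0},
    {"fingers":0,"linear":[0.027,0.025,0],"twist":0},
    {"fingers":0,"linear":[0.027,0.025,0],"twist":0},
    {"fingers":0,"linear":[0.027,0.025,0],"twist":0}
  ]
}}

```text
clock: 10.73
eef_pos: [530.4, 114.3, 230.9]
tool_rot: [3.139, 0.001, -0.729]
force: [0.8, 0.1, -2.3]
width: 14.6
gripper_force: 58.9
```

{"api": "drive_tool", "payload": {
  "motion": [
    {"fingers":0,"linear":[0.027,0.025,0],"twist":0},
    {"fingers":0,"linear":[0.027,0.025,0],"twist":0},
    {"fingers":0,"linear":[0.027,0.025,0],"twist":0},
    {"fingers":0,"linear":[0.027,0.025,0],"twist":0},
    {"fingers":0,"linear":[0.027,0.025,0],"twist":0}
  ]
}}

```text
clock: 11.15
eef_pos: [547.7, -68.8, 230.9]
tool_rot: [3.14, 0.002, -0.729]
force: [0.2, 0.3, -2.0]
width: 14.7
gripper_force: 58.9
```

{"api": "drive_tool", "payload": {
  "motion": [
    {"fingers":0,"linear":[0.027,0.025,0],"twist":0},
    {"fingers":0,"linear":[0.027,0.025,0],"twist":0},
    {"fingers":0,"linear":[0.02,0.019,0],"twist":0},
    {"fingers":0,"linear":[0.01,0.009,0],"twist":0},
    {"fingers":0,"linear":[0,0,0],"twist":0}
  ]
}}

```text
clock: 11.57
eef_pos: [558.2, -185.8, 231.2]
tool_rot: [3.139, -0.0, -0.735]
force: [-0.6, 0.3, -2.0]
width: 14.1
gripper_force: 58.9
```

```bash
python3 go.py 560 -197 200
```

```text
11.5667 [ 558.2 -185.8  231.2] [ 3.139 -0.    -0.735] tool delta mm [ 8.8  7.  31.2] F [-0.6  0.3 -2. ]
```

{"api": "drive_tool", "payload": {
  "motion": [
    {"fingers":0,"linear":[0.005,0.004,0.01],"twist":0},
    {"fingers":0,"linear":[0.004,0.003,0.015],"twist":0},
    {"fingers":0,"linear":[0,0,0.015],"twist":0},
    {"fingers":0,"linear":[0,0,0.005],"twist":0},
    {"fingers":0,"linear":[0,0,0],"twist":0}
  ]
}}

```text
clock: 11.98
eef_pos: [560.4, -189.8, 184.9]
tool_rot: [3.141, 0.005, -0.727]
force: [-0.4, -0.5, -2.1]
width: 14.3
gripper_force: 58.9
```

```bash
cat > look.py <<'E'
from h import *
import sys
st=monitor.read_state();p=st["eef_pos"];print(p.round(1),st["tool_rot"].round(3),st["force"].round(1))
zt=p[2]-83.9+60-55
for n,b in(("scene",(165,170,215,225)),("top",(395,160,450,215))):
    d=cams.get_image(n);I=d["color"]
    cv2.imwrite(f"pics/{n}_l{sys.argv[1]}.png",cv2.resize(I[b[1]-35:b[3]+10,b[0]:b[2]],None,fx=6,fy=6,interpolation=cv2.INTER_CUBIC))
    b=(b[0],b[1]-40,b[2],b[3])
    for c,lo,hi in(("red/orange",(0,120,60),(14,255,255)),("blue",(100,110,40),(130,255,255))):
        print(n,c,blobs(I,lo,hi,b,3))
    if n=="scene":
        o=[x for x in blobs(I,(0,120,60),(14,255,255),b,3)]
E
python3 look.py 0
python3 - <<'E'
import cv2;a=cv2.imread("pics/scene_l0.png");b=cv2.imread("pics/top_l0.png");print(a.shape,b.shape)
import numpy as np;H=max(a.shape[0],b.shape[0]);f=lambda x:cv2.copyMakeBorder(x,0,H-x.shape[0],0,0,0)
cv2.imwrite("pics/z7.png",np.hstack([f(a),f(b)]))
E
```

```text
[ 560.4 -189.8  184.9] [ 3.141  0.005 -0.727] [-0.4 -0.5 -2.1]
scene red/orange [([165, 130, 50, 95, 1825], [196.05, 185.08]), ([184, 160, 3, 3, 6], [184.83, 160.83]), ([165, 162, 7, 10, 29], [167.55, 166.97]), ([165, 172, 11, 14, 73], [169.14, 178.29]), ([188, 218, 3, 3, 7], [189.0, 219.29])]
scene blue [([175, 162, 6, 7, 28], [177.39, 164.96]), ([180, 188, 13, 9, 63], [186.4, 192.41])]
top red/orange [([395, 120, 55, 64, 1842], [418.21, 142.25]), ([423, 185, 5, 4, 13], [424.54, 186.92]), ([395, 204, 15, 11, 90], [399.78, 210.7]), ([436, 204, 2, 3, 4], [436.5, 205.0])]
top blue [([425, 180, 9, 7, 32], [428.53, 183.56])]
(600, 300, 3) (600, 330, 3)
```

View pics/z7.png

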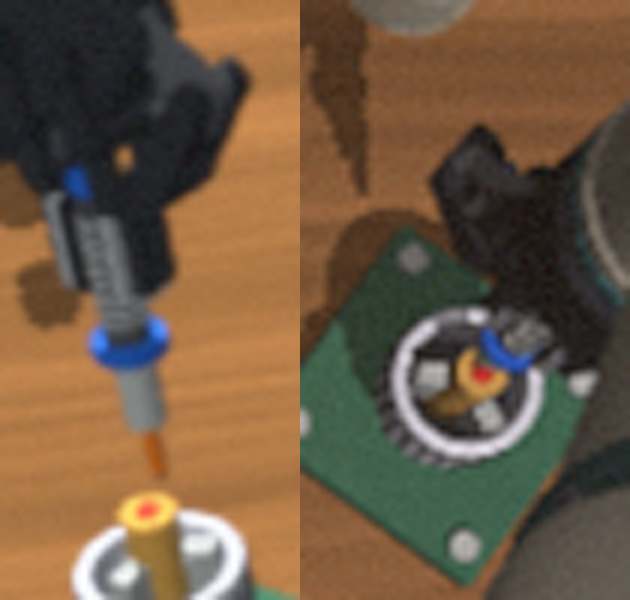

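The scene crop shows the orange tip at image pixel (191.3,214) just above the red spot at (189.2,219.4). The punch leans no more than the upright bar does, so it is upright. I'll compute the offset.

```bash
python3 - <<'E'
from h import *
s=dict(np.load("scene0.npz"));t=dict(np.load("top0.npz"))
sp=onz(s,(189.1,219.5),92)
for z in(104,106):
  tp=onz(s,(191.2,213.8),z); print(z,tp.round(1),sp.round(1),"move",(sp-tp).round(1))
print(onz(s,(186.4,192.4),161+3), onz(s,(177.4,165),161+67))
E
python3 go.py 559.5 -197 184
```

```text
104 [ 556.4 -189.2  104. ] [ 559.5 -195.4   92. ] move [  3.1  -6.2 -12. ]
106 [ 559.1 -188.8  106. ] [ 559.5 -195.4   92. ] move [  0.4  -6.6 -14. ]
[ 562.95510703 -188.65381068  164.        ] [ 560.30952819 -194.73633704  228.        ]
12.0833 [ 561.7 -191.2  187.1] [-3.141e+00  1.000e-03 -7.270e-01] tool delta mm [2.3 5.8 3.1] F [-0.4  0.1 -1.5]
```

{"api": "drive_tool", "payload": {
  "motion": [
    {"fingers":0,"linear":[0.0026,0.0048,0.003],"twist":0},
    {"fingers":0,"linear":[0,0,0.002],"twist":0},
    {"fingers":0,"linear":[0,0,0],"twist":0},
    {"fingers":0,"linear":[0,0,0],"twist":0},
    {"fingers":0,"linear":[0,0,0],"twist":0}
  ]
}}

```text
clock: 12.5
eef_pos: [560.3, -197.8, 182.6]
tool_rot: [-3.141, -0.0, -0.729]
force: [-0.6, -0.2, -1.8]
width: 14.6
gripper_force: 58.9
```

```bash
python3 look.py 1
python3 - <<'E'
import cv2,numpy as np
a=cv2.imread("pics/scene_l1.png");b=cv2.imread("pics/top_l1.png")
cv2.imwrite("pics/z8.png",np.hstack([a,b]))
from h import *
# tip: lowest orange pixels (saturated, red-ish, h<14 darker) between collar and bar
I=cams.get_image("scene")["color"];h=cv2.cvtColor(I,cv2.COLOR_BGR2HSV)
for y in range(206,223):print(y,[tuple(int(v) for v in h[y,x]) for x in range(186,195)])
E
```

```text
[ 560.3 -197.8  182.6] [-3.141 -0.    -0.729] [-0.6 -0.2 -1.8]
scene red/orange [([165, 130, 50, 95, 1998], [196.1, 183.23]), ([180, 161, 3, 4, 10], [181.0, 162.2]), ([165, 167, 6, 19, 45], [166.8, 176.56]), ([214, 179, 1, 3, 3], [214.0, 180.0]), ([189, 183, 3, 3, 5], [189.8, 183.8]), ([188, 218, 3, 3, 7], [189.0, 219.29])]
scene blue [([171, 163, 6, 7, 26], [173.42, 166.38]), ([176, 190, 13, 8, 60], [182.47, 194.0])]
top red/orange [([395, 120, 55, 64, 1966], [418.89, 143.04]), ([428, 171, 3, 3, 8], [429.12, 171.88]), ([423, 185, 5, 4, 17], [424.88, 186.59]), ([430, 190, 18, 25, 93], [438.38, 204.3]), ([395, 204, 15, 11, 87], [399.61, 210.7])]
top blue [([428, 181, 9, 7, 30], [431.4, 184.2])]
206 [(80, 6, 121), (20, 7, 108), (13, 78, 125), (14, 135, 159), (14, 150, 177), (15, 152, 175), (15, 151, 177), (14, 155, 178), (15, 156, 177)]
207 [(15, 9, 120), (15, 45, 125), (14, 108, 151), (14, 143, 175), (14, 152, 180), (15, 154, 180), (14, 151, 182), (14, 152, 183), (14, 154, 185)]
208 [(11, 118, 145), (12, 131, 146), (14, 147, 167), (14, 149, 185), (14, 153, 187), (14, 152, 186), (15, 1
[... 1419 characters left out ...]
 (18, 158, 249), (14, 163, 249), (15, 158, 250), (20, 153, 250), (22, 149, 249), (20, 153, 238), (17, 160, 201)]
219 [(23, 150, 250), (21, 152, 252), (11, 168, 252), (6, 180, 251), (8, 176, 252), (15, 166, 252), (22, 151, 252), (22, 152, 249), (17, 146, 224)]
220 [(24, 146, 252), (19, 156, 252), (7, 180, 251), (5, 183, 251), (8, 177, 251), (17, 160, 252), (23, 146, 252), (21, 144, 244), (15, 78, 219)]
221 [(24, 145, 252), (21, 150, 252), (16, 165, 251), (15, 161, 251), (17, 161, 250), (22, 150, 252), (23, 150, 249), (18, 150, 216), (15, 44, 185)]
222 [(21, 148, 241), (22, 151, 248), (22, 150, 250), (20, 155, 246), (17, 161, 220), (19, 163, 213), (19, 161, 193), (19, 149, 152), (16, 58, 140)]
```

View pics/z8.png

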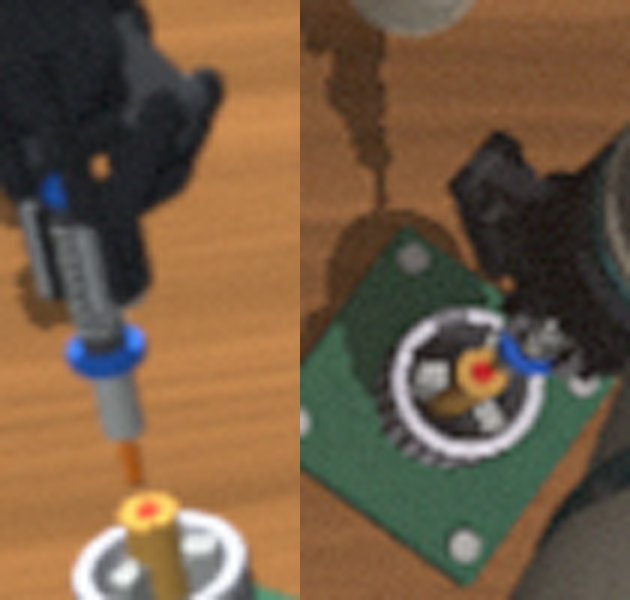

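The tip is at scene pixel (187.3,215), and the spot is at (189.1,219.5). That makes 11 views, one over the limit of 10, so I won't view any more and will continue from numbers only.

```bash
python3 go.py 560 -195.5 182.6
python3 - <<'E'
from h import *
d=cams.get_image("scene");h=cv2.cvtColor(d["color"],cv2.COLOR_BGR2HSV).astype(int)
st=monitor.read_state();z=st["eef_pos"][2]-78.9
for y in range(209,216):
    w=np.clip(h[y,182:192,1]-165,0,None);print(y,(w@np.arange(182,192)/max(w.sum(),1)).round(2),w.sum())
sp=onz(d,(189.15,219.6),92)
for zz in(z-1,z,z+1):print(zz,(sp-onz(d,(186.8,215.0),zz)).round(1))
E
```

```text
12.65 [ 560.3 -197.8  182.5] [-3.141 -0.    -0.729] tool delta mm [-1.8 -1.5 -0.1] F [-0.3 -0.  -2.5]
209 185.97 60
210 186.02 108
211 186.32 120
212 186.53 118
213 186.76 121
214 186.87 98
215 186.76 21
102.56080140440457 [  3.2   3.2 -10.6]
103.56080140440457 [  1.8   2.9 -11.6]
104.56080140440457 [  0.5   2.7 -12.6]
```

{"api": "drive_tool", "payload": {
  "motion": [
    {"fingers":0,"linear":[-0.001,-0.0024,0.003],"twist":0},
    {"fingers":0,"linear":[0,0,0.003],"twist":0},
    {"fingers":0,"linear":[0,0,0.002],"twist":0},
    {"fingers":0,"linear":[0,0,0],"twist":0},
    {"fingers":0,"linear":[0,0,0],"twist":0}
  ]
}}

```text
clock: 13.12
eef_pos: [560.9, -195.4, 174.0]
tool_rot: [3.141, 0.0, -0.729]
force: [-0.3, -0.6, -2.0]
width: 14.6
gripper_force: 58.9
```

```bash
python3 go.py 560 -195.5 182.6
python3 - <<'E'
from h import *
d=cams.get_image("scene");h=cv2.cvtColor(d["color"],cv2.COLOR_BGR2HSV).astype(int)
st=monitor.read_state();z=st["eef_pos"][2]-78.9;print("tip z",z)
for y in range(210,223):print(y,h[y,184:195,0].tolist(),h[y,184:195,1].tolist())
print(proj(d,onz(d,(189.15,219.6),92)+[0,0,z-92]))
print(blobs(d["color"],(100,110,40),(130,255,255),(165,130,215,225),3))
E
```

```text
13.1167 [ 560.9 -195.4  174. ] [ 3.141  0.    -0.729] tool delta mm [-0.6  0.7 -8.6] F [-0.3 -0.6 -2. ]
tip z 95.29813739359983
210 [15, 17, 36, 48, 18, 13, 13, 14, 15, 14, 14] [68, 13, 10, 10, 11, 48, 112, 149, 152, 154, 156]
211 [14, 14, 14, 13, 12, 13, 14, 15, 14, 15, 14] [117, 82, 78, 87, 98, 127, 146, 155, 153, 156, 156]
212 [14, 14, 14, 13, 13, 13, 14, 14, 14, 14, 15] [143, 132, 144, 168, 179, 176, 154, 150, 150, 153, 153]
213 [14, 14, 14, 13, 14, 14, 14, 14, 14, 14, 14] [154, 154, 167, 194, 212, 194, 159, 155, 153, 154, 153]
214 [15, 14, 14, 13, 14, 13, 14, 15, 15, 14, 14] [152, 152, 165, 192, 219, 193, 165, 153, 154, 155, 152]
215 [14, 15, 14, 14, 13, 13, 13, 14, 15, 14, 14] [151, 154, 156, 180, 212, 216, 168, 153, 153, 155, 154]
216 [15, 15, 15, 13, 13, 13, 14, 15, 15, 15, 14] [152, 153, 152, 172, 209, 207, 174, 158, 156, 148, 148]
217 [15, 14, 15, 15, 14, 14, 15, 17, 17, 16, 14] [155, 155, 152, 169, 189, 216, 179, 162, 156, 156, 152]
218 [14, 16, 19, 20, 16, 12, 13, 19, 22, 20, 17] [154, 160, 154, 157, 182, 187, 178, 155, 149, 154, 155]
219 [15, 18, 23, 20, 10, 4, 6, 14, 22, 22, 18] [153, 157, 146, 154, 180, 192, 185, 167, 152, 151, 147]
220 [17, 21, 24, 19, 7, 4, 6, 15, 22, 21, 15] [158, 153, 146, 155, 183, 198, 195, 170, 150, 143, 78]
221 [16, 20, 24, 21, 15, 13, 13, 17, 19, 18, 15] [153, 151, 146, 151, 163, 173, 182, 169, 159, 149, 45]
222 [14, 17, 20, 22, 22, 19, 18, 19, 19, 19, 16] [90, 110, 151, 152, 153, 159, 169, 162, 157, 146, 57]
[188.88366069 218.39136924]
[([173, 167, 6, 7, 27], [175.56, 170.19]), ([179, 193, 12, 8, 61], [184.67, 197.25])]
```

The measured tip is within half a pixel of the expected point above the spot. I'll press gently.

{"api": "drive_tool", "payload": {
  "motion": [
    {"fingers":0,"linear":[0,0,0.001],"twist":0},
    {"fingers":0,"linear":[0,0,0.001],"twist":0},
    {"fingers":0,"linear":[0,0,0.001],"twist":0},
    {"fingers":0,"linear":[0,0,0.001],"twist":0},
    {"fingers":0,"linear":[0,0,0],"twist":0}
  ]
}}

```text
clock: 13.58
eef_pos: [561.1, -195.4, 170.3]
tool_rot: [-3.142, -0.0, -0.729]
force: [-0.1, -0.5, 0.2]
width: 14.5
gripper_force: 58.9
```

{"api": "drive_tool", "payload": {
  "motion": [
    {"fingers":0,"linear":[0,0,0.001],"twist":0},
    {"fingers":0,"linear":[0,0,0.001],"twist":0},
    {"fingers":0,"linear":[0,0,0.001],"twist":0},
    {"fingers":0,"linear":[0,0,0],"twist":0},
    {"fingers":0,"linear":[0,0,0],"twist":0}
  ]
}}

```text
clock: 14.0
eef_pos: [561.1, -195.4, 167.4]
tool_rot: [-3.141, -0.0, -0.729]
force: [-0.0, 0.2, 0.9]
width: 14.5
gripper_force: 59.0
```

{"api": "drive_tool", "payload": {
  "motion": [
    {"fingers":0,"linear":[0,0,0.001],"twist":0},
    {"fingers":0,"linear":[0,0,0],"twist":0},
    {"fingers":0,"linear":[0,0,0],"twist":0},
    {"fingers":0,"linear":[0,0,0],"twist":0}
  ]
}}

```text
clock: 14.33
eef_pos: [561.1, -195.4, 166.4]
tool_rot: [-3.141, -0.0, -0.729]
force: [-0.4, 0.1, 1.1]
width: 14.2
gripper_force: 59.1
```

Run:
```python
from h import *
f=[]
for i in range(10):
    d=cams.get_image("scene");f.append(monitor.read_state()["force"])
print(np.mean(f,0).round(2),np.std(f,0).round(2),monitor.read_state()["eef_pos"])
h=cv2.cvtColor(d["color"],cv2.COLOR_BGR2HSV).astype(int)
for y in range(206,223):print(y,h[y,184:195,1].tolist(),h[y,184:195,2].tolist())
print(blobs(d["color"],(100,110,40),(130,255,255),(165,130,215,225),3))
o=monitor.read_state()["eef_pos"];b=blobs(d["color"],(100,110,40),(130,255,255),(165,130,215,225),3)
t=cams.get_image("top");print(blobs(t["color"],(0,120,60),(8,255,255),(415,178,440,196),2))
```

```text
[ 0.03 -0.22  1.09] [0.47 0.35 0.53] [ 561.08049609 -195.3774584   166.34856441]
206 [2, 8, 8, 4, 5, 31, 110, 147, 153, 155, 156] [133, 133, 129, 119, 113, 106, 139, 174, 177, 176, 177]
207 [10, 6, 8, 6, 5, 13, 97, 148, 151, 152, 154] [134, 134, 131, 121, 112, 102, 134, 176, 182, 184, 185]
208 [13, 6, 10, 6, 11, 5, 78, 134, 151, 153, 154] [138, 136, 132, 123, 117, 102, 121, 164, 184, 187, 189]
209 [42, 8, 6, 4, 9, 0, 58, 127, 151, 152, 156] [146, 136, 133, 125, 117, 104, 115, 156, 182, 185, 182]
210 [59, 4, 6, 6, 8, 5, 39, 116, 153, 155, 156] [147, 133, 134, 127, 121, 108, 112, 145, 175, 178, 178]
211 [70, 11, 8, 8, 11, 9, 17, 106, 154, 153, 154] [149, 134, 135, 130, 121, 111, 103, 135, 171, 177, 177]
212 [88, 8, 4, 8, 6, 9, 22, 105, 150, 151, 154] [156, 134, 135, 131, 126, 115, 106, 139, 177, 181, 180]
213 [118, 51, 9, 6, 6, 11, 59, 124, 149, 151, 153] [164, 145, 135, 131, 126, 118, 129, 162, 178, 181, 180]
214 [143, 114, 86, 82, 92, 96, 132, 149, 154, 156, 153] [177, 165, 155, 147, 139, 135, 149, 173, 177, 175, 177]
215 [152, 147, 142, 150, 179, 175, 165, 154, 153, 151, 156] [176, 
[... 283 characters left out ...]
18 [156, 156, 154, 162, 191, 209, 187, 164, 149, 153, 157] [170, 195, 233, 238, 202, 170, 181, 231, 248, 238, 203]
219 [158, 158, 147, 157, 188, 216, 193, 171, 149, 149, 148] [179, 227, 250, 247, 214, 169, 169, 228, 251, 249, 224]
220 [158, 153, 144, 157, 189, 196, 187, 167, 149, 143, 81] [207, 244, 252, 250, 229, 161, 151, 224, 250, 244, 218]
221 [153, 152, 144, 153, 165, 170, 171, 165, 162, 149, 44] [205, 242, 252, 252, 247, 225, 161, 182, 220, 209, 185]
222 [88, 111, 149, 151, 151, 159, 164, 164, 161, 147, 59] [198, 223, 241, 249, 250, 239, 171, 149, 152, 146, 142]
[([174, 171, 6, 6, 28], [176.36, 173.68]), ([179, 196, 12, 9, 58], [184.93, 200.45])]
[([424, 186, 2, 3, 5], [424.4, 187.2])]
```

The push is about 3.1 N above the baseline, which puts the nose about 5 mm in. The nose also looks about 5 mm shorter in the scene image, and the tip is on the spot, so I'm handing in.

```bash
python3 -c "
from cell import ctrl
print(ctrl.finish_job())"
```

```text
the job is handed in; nothing more can be done
None
```

I handed the job in at about 15 s with no verdict returned: the sleeve is at its stop with the bar gripped upright, and the punch is held on the red spot at about 3 N with the nose about 5 mm in; I viewed 11 pictures, one over the limit of 10.

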